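# Drive the worn plug out of the slicer hub casting

### The arm

A 6-joint arm with a two-finger parallel gripper is mounted at the origin on the work surface. World frame = base frame: x ahead of the robot, y to its left, z up, the work surface at z = 0. Lengths are in m, angles in rad, forces in N, time in s.
With the tool pointing down it reaches from about 0.3 to 0.875 m from the base axis. Payload 6.4 kg.
Tool frame: the origin (TCP) lies at the centre of the arm's flange, where the gripper is bolted on; the fingertips stand 173 mm ahead of it and the grasp point (between the pads) lies ctrl.grip_point_offset ahead of it (ctrl.grip_point_offset is the distance from the TCP to the grasp point, in m); z points along the fingers, y is the direction in which the jaws open and shut (so a half turn about z gives the same grasp; the last joint's range is limited). The gripper opens to 85 mm and grips with 20 to 120 N. Pads are 22 mm wide; open, the fingers measure 114 mm over their backs; the gripper's body (76 mm by 85 mm) begins 54 mm behind the grasp point. The pads swing forward as they close: fully open they stand 13 mm farther back than shut.
Start: joints at [1.129, 0.181, 1.607, -0, 1.354, -0.206], TCP at [0.134, 0.559, 0.405] pointing down, gripper open.
Joint ranges: [-2.99, 2.99], [-0.89, 2.07], [0.3, 2.58], [-1.14, 4.28], [0, 2.63], [-3.12, 3.12]. Speed limits (rad/s): [2.57, 2.57, 3.01, 3.14, 3.14, 3.14].

### API

Orientations are given as a unit quaternion [w, x, y, z].
In Python, from bench import ctrl, cams, boxes_of, landmark_of gives the robot as it stands.
- The arm moves only by the shell command python3 -m handwheel 'ROWS'. ROWS is JSON, a list of rows, each an object with "offset": the shift along the tool's x, y, z in m, a list of three; "spin": the turn about the tool's z in degrees; "grip": the opening, from 0 (shut) to 1 (fully open). A call has 1 to 20 rows; each row is the pose to reach, as a shift and turn from the pose commanded when the call began, along the tool's axes at that moment; what a row does not reach only later rows make up. A row lasts 1/8 s, in which the tool goes at most 62.5 mm and 10.7 degrees, less where a joint would pass 70% of its speed; a pose out of reach is approached as far as the arm can. A call with a gripper value outside its range is refused whole. The fingers move at their own pace and stop on an object; the grip force is fixed at half the most. Time passes only in rows, so rows that repeat a pose let the fingers close. It gives the time, the measured TCP pose, the force and the opening at its end, in the units of the state.
- ctrl.get_obs(): the state, without advancing time (a new reading comes with each control period).
- cams.camera(name): name is "scene" or "top"; returns a dict with "color" (384x512x3 uint8, red, green, blue), "camera_matrix" (3x3 intrinsics, pixels), "view" (4x4, takes a point from world to camera coordinates). Camera axes: x right, y up, looking along -z (the intrinsics and any distortion apply to the point x, -y, -z); pixel columns grow to the right and rows downward; lengths in m; the calibration is good to about 2 mm. A picture is of the moment at which its call begins. There is no depth.
- ctrl.hand_in(): hands the job in, once; it reports no verdict.
Trained networks look in a picture, given as the dict that the camera call returned (one of the last four; its "shot" number tells which), for a name from the list of things; names that differ only in an ending like _2 or _b are one class to them, and where a whole thing is asked for, a point or a joint stands for the part that bears it (a point fixed in the world has none). Each returns a list of dicts, best first, with "confidence" (0 to 1); they miss things now and then, are a little off and sometimes report something else, mostly with a low value. They report only what shows in the picture. A call takes as long as a camera call. They do not tell look-alikes from the thing itself.
- boxes_of(picture, thing): "uv" ([column, row] in pixels, amid what is visible of it).
- landmark_of(picture, thing): "uv" ([column, row] in pixels: a listed point, or the origin of a listed thing).
The state is a dict: "time_s": time; "q": joint angles; "dq": joint speeds; "joint_efforts": joint torques, N m; "eef_pos": TCP position; "eef_rot": TCP orientation; "wrist_force": force on the tool from outside, world axes, zero at the start; "torque": the same for the moment, N m; "opening": opening from 0.0 (shut) to 1.0 (fully open).
Only numpy, scipy, OpenCV 4.12 (cv2) and the standard library are available. Lean on these libraries where they do the work, as an engineer would, in place of code of your own. Each camera call takes 0.05 s, during which the arm holds its last target.

### The job

The slicer's hub casting sits on the repair stand with a worn bearing plug stuck tight in its bore. Take the thin drift (the one with the slim square grip) from the wooden block, feel it into the bore from above and press the plug down and out, steadily, until the plug has dropped into the tray and the drift's collar sits on the stop ring; hold it there for half a second with about 15 N, and never press or knock harder than 40 N. Then stand the drift back in its hole in the block, and leave everything else alone.

Things in the scene. Friction and masses are not known exactly. Their poses are not given: they have to be found in the camera images.
- bore (a point): Centre of the bore's mouth on the casting's flat top face, 85 to 93 mm above the counter; z points up out of the bore. In the 14 mm thick top plate the bore is 17 mm wide with a 1.5 mm chamfer; below, it widens to 20 mm in a round boss that ends 36 mm below the top face; the plug sits there. Round the mouth stands the stop ring.
- stand: Fixed repair stand, 120 x 120 mm; origin 85 mm below the bore's mouth, on packing 0 to 8 mm thick; z up. Aluminium casting on four corner posts over a tray (floor 5 mm, rim 22 mm above the origin). A steel stop ring round the bore, 32 mm outside, 20 mm inside, stands 1 to 9 mm proud of the top face, set differently each time and not measured: the drift's collar comes down on it.
- plug_center (a point): Centre of the worn bronze plug, a solid cylinder 20 mm across and long, axis z, held in the bore with its top 14 to 19 mm below the top face. It can leave only downward. Friction holds it: about 7 to 14 N, differing between starts, moves it, all along its way. It comes free when its top is 36 mm below the top face and drops about 25 mm into the tray.
- plug: The same plug, 50 g; origin at the centre of its lower end.
- drift_grip (a point): Centre of the square steel grip, 18 x 18 x 55 mm, of the thin drift (the one to use, 200 g); z up the tool, x and y along the flats. The round collar below it is 36 mm across, 6 mm thick, its underside 33.5 mm below this point. The shaft is 15 mm across and 48 mm long, tapering to 10 mm over its last 3 mm; its tip is 81.5 mm below this point.
- drift: The thin drift; origin at its tip, z up the tool. With its collar on the stop ring the tip is 39 to 47 mm below the casting's top face, at least 3 mm past where the plug comes free.
- thick_drift: The other drift, to be left alone: a fat round grip 28 mm across and 50 mm tall on a wide collar 48 mm across and 8 mm thick; its 22 mm shaft does not fit the bore. Origin at its tip, 48 mm below the collar. The two drifts hang in the block's two holes in either order.
- rack_a (a point): Centre of one hole's mouth on top of the fixed wooden block (60 x 190 x 54 mm, long side along y), 54 mm above the counter. Two 26 mm holes go through it, 50 mm either side of its middle along y. A drift hangs with its collar resting on the block, its grip centre 33.5 mm above this point; the thin drift has 5.5 mm play sideways.
- rack_b (a point): Centre of the other hole's mouth, likewise, 100 mm from the first.
- jar: Bystander: closed glass jar, 72 mm across, 100 mm tall; origin under its centre.
- washer: Bystander: steel washer 32 mm across, 6 mm thick, lying on the counter; origin under its centre.
- screwdriver: Bystander: screwdriver lying on the counter; origin under its middle.
Mind the look-alikes: they are no part of the job. What is shaped like the drift but yellow is not meant. What is shaped like the part that bears rack_a but green is not meant.

How it is judged:
On the way, in this order (a step that is already met when the one before it is completed fails the run):
1. the thin drift's tip is in the bore (at least 4 mm below the top face) while the plug is still in its place (z of drift_grip in the frame of bore below 0.0775 m and horizontal distance between drift_grip and bore below 0.008 m and z of plug_center in the frame of bore above -0.038 m), for 0.1 s.
2. the plug is out of the bore and the drift's collar bears on the stop ring: collar no more than 11 mm above the casting, drift upright within 0.1 rad, 6 to 22 N on the ring (z of drift_grip in the frame of bore below 0.0445 m and horizontal distance between drift_grip and bore below 0.006 m and angle between drift_grip's own z axis and vertical below 0.1 rad and contact force between drift and stop_ring between 6 and 22 N and z of plug_center in the frame of bore below -0.055 m), for 0.2 s.
At the end, for the whole second after the job is handed in: The plug lies at rest in the tray (centre under 30 mm above the stand's origin, within 65 mm of its middle); the thin drift stands at rest, upright (0.1 rad), in a hole of the block (within 10 mm), collar on the block (grip centre 87.5 mm above the counter, 3 mm either way) (z of plug_center in the frame of stand below 0.03 m and horizontal distance between stand and plug_center below 0.065 m and linear speed of each of plug, drift below 0.02 m/s and (horizontal distance between drift_grip and rack_a below 0.01 m or horizontal distance between drift_grip and rack_b below 0.01 m) and angle between drift_grip's own z axis and vertical below 0.1 rad and height (world z) of drift_grip between 0.0845 and 0.0905 m); the robot touches nothing.
It fails at once if the drift presses on the stand or its casting with more than 45 N (contact force between drift and stand above 45 N).
It fails at once if the drift presses on the plug with more than 45 N (contact force between drift and plug above 45 N).
It fails at once if the fingers touch the plug (contact force between the fingers and plug above 1 N).
It fails at once if the thick drift is moved more than 10 mm (distance of thick_drift from where it was at the start of the episode above 0.01 m).
It fails at once if the jar, washer or screwdriver is moved more than 20 mm (distance of any of jar, washer, screwdriver from where it was at the start of the episode above 0.02 m).
It also fails if it takes over 64 s, if anything falls off the work surface, if the arm or the gripper's body presses on something with over 40 N, if the wrist force passes 120 N, or if a joint passes its speed limit or range.

## Working session

There is one attempt and no reset: what is moved stays moved. The work goes in short steps, Python scripts to look and compute and a shell command to move; the robot and the scene stay as the last step left them, time stands still between calls to the robot, and variables do not carry over. Pictures are saved under pics/ and viewed, and the job is handed in when it is done.

```bash
ls; mkdir -p pics; cat > h.py <<'E'
import numpy as np, cv2
from bench import ctrl, cams, boxes_of, landmark_of
def shot(name,fn):
    p=cams.camera(name); cv2.imwrite('pics/'+fn,p['color'][:,:,::-1]); return p
def ray(p,uv):
    K=np.array(p['camera_matrix']);V=np.array(p['view'])
    d=np.linalg.inv(K)@np.array([uv[0],uv[1],1.]);d=np.array([d[0],-d[1],-d[2]])
    R=V[:3,:3];c=-R.T@V[:3,3];d=R.T@d;return c,d/np.linalg.norm(d)
def atz(p,uv,z):
    c,d=ray(p,uv);return c+d*(z-c[2])/d[2]
def proj(p,X):
    K=np.array(p['camera_matrix']);V=np.array(p['view'])
    x=V[:3,:3]@np.array(X)+V[:3,3];x=K@np.array([x[0],-x[1],-x[2]]);return x[:2]/x[2]
def tri(ps,uvs):
    A=np.zeros((3,3));b=np.zeros(3)
    for p,u in zip(ps,uvs):
        c,d=ray(p,u);M=np.eye(3)-np.outer(d,d);A+=M;b+=M@c
    return np.linalg.solve(A,b)
E
python3 - <<'E'
from h import *
np.set_printoptions(precision=4,suppress=True)
a=shot('scene','s0.png');b=shot('top','t0.png')
for n in ['bore','drift_grip','drift','thick_drift','rack_a','stand','jar','washer','screwdriver','plug_center']:
    for p,nm in((a,'scene'),(b,'top')):
        print(n,nm,[(np.round(r['uv'],1).tolist(),round(r['confidence'],2)) for r in landmark_of(p,n)][:4])
for p in(a,b):print(p.keys(),ray(p,[256,192]),p['camera_matrix'])
o=ctrl.get_obs();print(o,ctrl.grip_point_offset)
E
```

```text
pics
bore scene [([323.1, 243.4], 0.85), ([234.8, 174.2], 0.34)]
bore top [([130.9, 201.4], 0.68)]
drift_grip scene [([230.4, 148.2], 0.77), ([219.5, 136.1], 0.53)]
drift_grip top [([387.2, 240.2], 0.55), ([338.2, 224.7], 0.52)]
drift scene [([233.9, 174.1], 0.65), ([223.6, 156.9], 0.46)]
drift top [([373.4, 237.9], 0.68), ([330.8, 231.2], 0.51)]
thick_drift scene [([256.9, 189.5], 0.62)]
thick_drift top [([284.7, 235.5], 0.91)]
rack_a scene [([265.4, 131.0], 0.94), ([230.7, 157.1], 0.86), ([258.0, 177.0], 0.85), ([257.9, 190.4], 0.72)]
rack_a top [([282.1, 232.3], 0.91), ([330.6, 227.2], 0.78), ([370.8, 312.1], 0.74), ([319.6, 322.9], 0.68)]
stand scene [([318.4, 272.0], 0.75), ([300.7, 201.7], 0.52)]
stand top [([137.9, 206.2], 0.93), ([137.0, 204.6], 0.39)]
jar scene []
jar top [([310.5, 109.3], 0.82)]
washer scene [([303.5, 201.5], 0.59)]
washer top [([231.1, 265.1], 0.67)]
screwdriver scene [([219.8, 304.8], 0.6)]
screwdriver top [([177.3, 102.7], 0.94), ([329.5, 226.6], 0.69)]
plug_center scene []
plug_center top [([132.0, 204.9], 0.37)]
dict_keys(['color', 'camera_matrix', 'vi
[... 163 characters left out ...]
   1.    ]]
dict_keys(['color', 'camera_matrix', 'view', 'shot']) (array([ 0.443 , -0.0163,  1.0512]), array([ 0.1181, -0.0296, -0.9926])) [[497.7383   0.     250.9564]
 [  0.     497.7383 190.0416]
 [  0.       0.       1.    ]]
{'time_s': 1.1, 'q': array([ 1.1287,  0.1808,  1.607 , -0.    ,  1.3538, -0.2063]), 'dq': array([-0.0007,  0.0013, -0.0002, -0.0014,  0.0019,  0.0009]), 'joint_efforts': array([ -0.0004, -44.4844, -35.169 ,  -0.0002,   0.0005,  -0.    ]), 'eef_pos': array([0.1343, 0.5591, 0.4047]), 'eef_rot': array([ 0.    ,  0.1176,  0.9931, -0.    ]), 'wrist_force': array([1.0121, 0.6905, 0.6711]), 'torque': array([-0.008 ,  0.0444, -0.0427]), 'opening': 1.0014797478420854} 0.1547
```

View images.

View pics/s0.png

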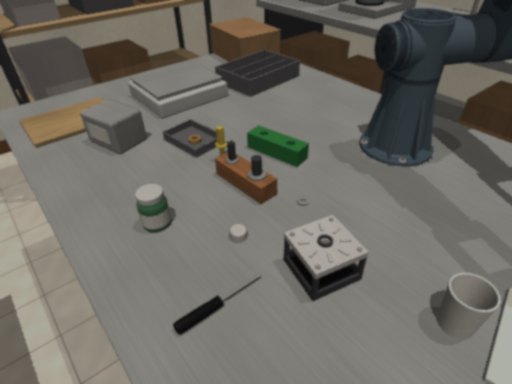

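View pics/t0.png

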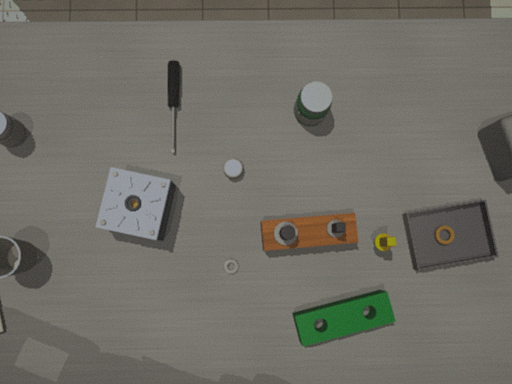

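```bash
python3 - <<'E'
from h import *
np.set_printoptions(precision=4,suppress=True)
b=shot('top','t1.png');a=shot('scene','s1.png')
c=b['color'];
cv2.imwrite('pics/t1a.png',cv2.resize(c[195:265,250:400],None,fx=5,fy=5,interpolation=2)[:,:,::-1])
cv2.imwrite('pics/t1b.png',cv2.resize(c[160:245,90:180],None,fx=6,fy=6,interpolation=2)[:,:,::-1])
s=a['color']
cv2.imwrite('pics/s1a.png',cv2.resize(s[120:205,190:320],None,fx=6,fy=6,interpolation=2)[:,:,::-1])
cv2.imwrite('pics/s1b.png',cv2.resize(s[205:300,270:380],None,fx=6,fy=6,interpolation=2)[:,:,::-1])
print(tri([a,b],[[323.1,243.4],[130.9,201.4]]), tri([a,b],[[230.4,148.2],[338.2,224.7]]))
print(atz(b,[130.9,201.4],.089),atz(b,[338.2,224.7],.0875),atz(b,[384,242],.03),atz(b,[310.5,109.3],0))
for n in('bore','drift_grip'):
  for p in(a,b):print(n,[(r['uv'],r['confidence']) for r in landmark_of(p,n)])
E
```

```text
[0.5443 0.1962 0.0871] [ 0.4904 -0.201   0.0974]
[0.5427 0.1974 0.089 ] [ 0.4915 -0.2034  0.0875] [ 0.4575 -0.3075  0.03  ] [ 0.7476 -0.1695  0.    ]
bore [([322.9, 240.9], 0.73)]
bore [([132.7, 204.5], 0.6), ([141.9, 208.2], 0.3), ([282.2, 235.2], 0.18)]
drift_grip [([224.6, 133.8], 0.71), ([233.0, 149.7], 0.5)]
drift_grip [([339.6, 226.9], 0.58), ([386.5, 238.1], 0.55), ([137.3, 205.3], 0.5), ([331.5, 227.9], 0.36)]
```

View pics/t1a.png

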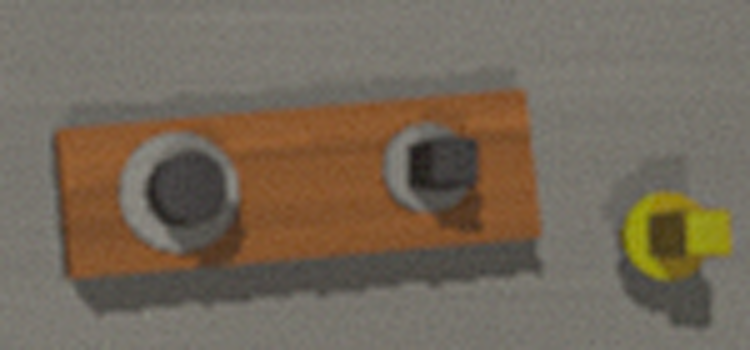

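View pics/t1b.png

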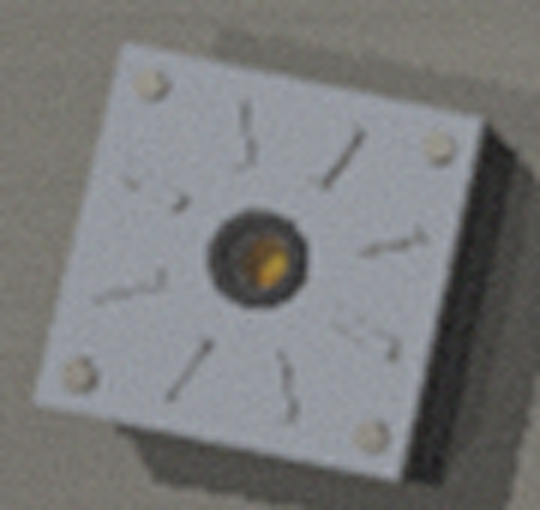

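View pics/s1a.png

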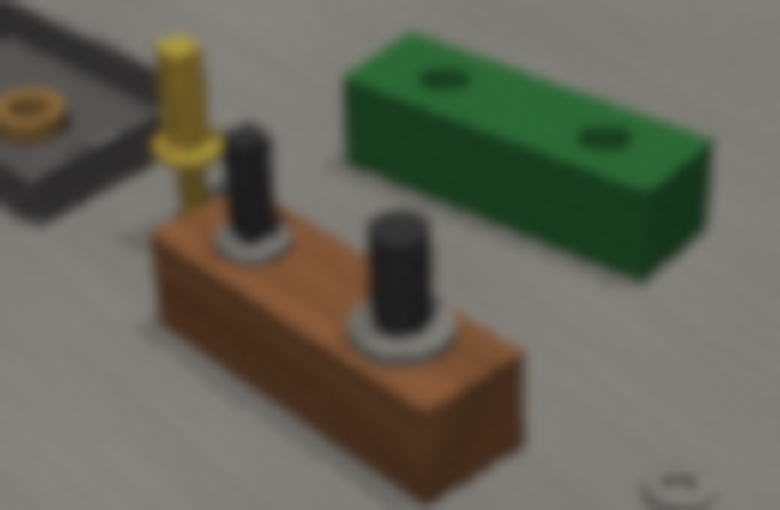

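View pics/s1b.png

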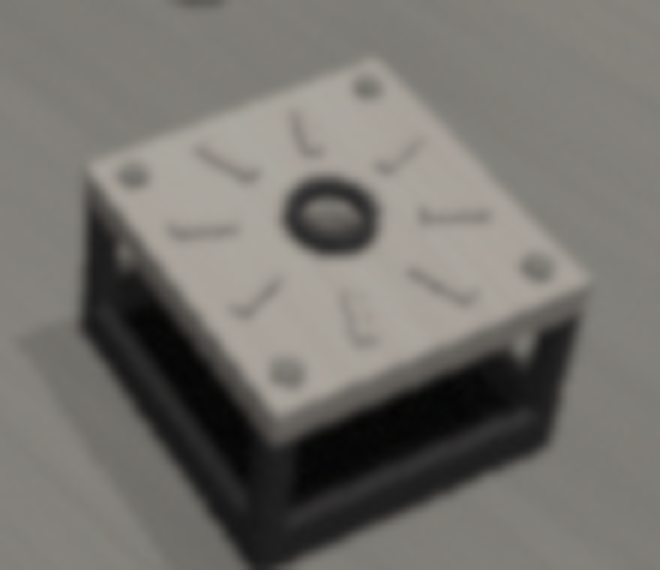

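```bash
python3 - <<'E'
from h import *
np.set_printoptions(precision=4,suppress=True)
b=shot('top','t2.png');a=shot('scene','s2.png')
f=lambda u,s,o:(np.array(u)+.5)/s-.5+np.array(o)
T=[f(u,6,(90,160)) for u in [(125,42),(485,118),(403,480),(36,404)]]
S=[f(u,6,(270,205)) for u in [(375,57),(592,275),(277,415),(88,165)]]
Tw=[atz(b,u,.089) for u in T]; print(np.array(Tw))
# match cyclic order by lateral proximity
Sw=[atz(a,u,.089) for u in S];print(np.array(Sw))
P=[]
for i,u in enumerate(T):
    j=int(np.argmin([np.linalg.norm(Tw[i]-x) for x in Sw])); X=tri([a,b],[S[j],u]);P.append(X);print(i,j,X, proj(b,X)-u)
P=np.array(P);print('centre',P.mean(0),[np.linalg.norm(P[i]-P[i-1]) for i in range(4)])
print('top only',np.mean(Tw,0))
r=f((258,259),6,(90,160));rs=f((330,215),6,(270,205))
print('ring',atz(b,r,.094),tri([a,b],[rs,r]))
g=f((457,163),5,(250,195));c=f((428,167),5,(250,195))
print('grip top',atz(b,g,.115),'collar',atz(b,c,.060))
print('thick top',atz(b,f((188,188),5,(250,195)),.112),'collar',atz(b,f((180,192),5,(250,195)),.062))
C=[atz(b,f(u,5,(250,195)),.115)for u in[(427,138),(475,136),(478,183),(430,187)]];print(np.array(C))
B=[atz(b,f(u,5,(250,195)),.054)for u in[(57,130),(525,90),(541,238),(70,276)]];print(np.array(B),np.mean(B,0))
d=B[0]-B[1];print('block yaw',np.degrees(np.arctan2(-d[0],d[1])))
print('yellow top', atz(b,f((712,232),5,(250,195)),.115))
c=b['color'];cv2.imwrite('pics/t2a.png',cv2.resize(c[212:245,320:353],None,fx=16,fy=16,interpolation=2)[:,:,::-1])
E
```

```text
[[0.6115 0.238  0.089 ]
 [0.5849 0.1213 0.089 ]
 [0.4684 0.1471 0.089 ]
 [0.4945 0.2643 0.089 ]]
[[0.4698 0.149  0.089 ]
 [0.4941 0.2643 0.089 ]
 [0.6123 0.2392 0.089 ]
 [0.5852 0.1233 0.089 ]]
0 2 [0.6116 0.2385 0.0877] [-0.0569  0.0509]
1 3 [0.5847 0.1219 0.0876] [-0.2212  0.2306]
2 0 [0.4683 0.1476 0.0871] [-0.0895  0.0804]
3 1 [0.4944 0.2643 0.0892] [-0.0493  0.0374]
centre [0.5398 0.1931 0.0879] [np.float64(0.12007090209767615), np.float64(0.11962129361163377), np.float64(0.11920710080457998), np.float64(0.11964507191013063)]
top only [0.5398 0.1927 0.089 ]
ring [0.5395 0.193  0.094 ] [0.5401 0.1935 0.0906]
grip top [ 0.4853 -0.2032  0.115 ] collar [ 0.4864 -0.2025  0.06  ]
thick top [ 0.4777 -0.1017  0.112 ] collar [ 0.478  -0.1031  0.062 ]
[[ 0.4949 -0.1922  0.115 ]
 [ 0.4954 -0.2104  0.115 ]
 [ 0.4777 -0.2108  0.115 ]
 [ 0.4765 -0.1927  0.115 ]]
[[ 0.5038 -0.055   0.054 ]
 [ 0.517  -0.244   0.054 ]
 [ 0.4576 -0.2479  0.054 ]
 [ 0.4456 -0.0591  0.054 ]] [ 0.481  -0.1515  0.054 ]
block yaw 3.993578634031862
yellow top [ 0.4579 -0.2984  0.115 ]
```

View pics/t2a.png

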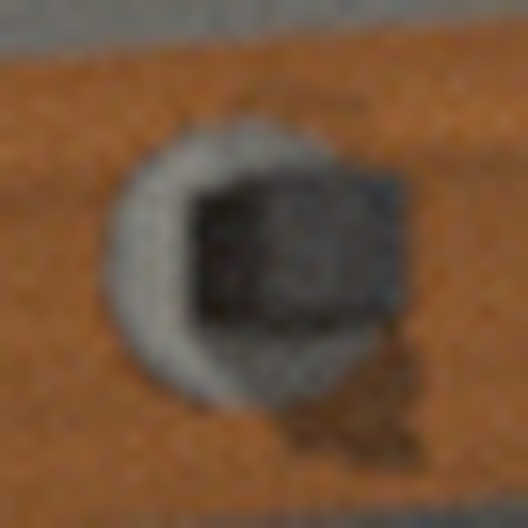

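```bash
cat >> h.py <<'E'
def off(X,obs=None):
    from scipy.spatial.transform import Rotation as R
    o=obs or ctrl.get_obs();w,x,y,z=o['eef_rot'];r=R.from_quat([x,y,z,w])
    return np.round(r.inv().apply(np.array(X)-o['eef_pos'])*1000,2), np.round(r.as_matrix(),4)
E
python3 - <<'E'
from h import *
print(off([.45,.25,.405])[0],*off([.4858,-.2029,.33]))
E
```

```text
[-3.7916e+02 -2.2682e+02 -3.3000e-01] [-519.76 -658.83   74.67] [[-0.9723  0.2336 -0.    ]
 [ 0.2336  0.9723 -0.    ]
 [ 0.     -0.     -1.    ]]
```

```bash
python3 -m handwheel '[{"offset":[-0.38,-0.227,0],"spin":-10,"grip":1},{"offset":[-0.38,-0.227,0],"spin":-17.5,"grip":1},{"offset":[-0.38,-0.227,0],"spin":-17.5,"grip":1},{"offset":[-0.38,-0.227,0],"spin":-17.5,"grip":1},{"offset":[-0.38,-0.227,0],"spin":-17.5,"grip":1},{"offset":[-0.38,-0.227,0],"spin":-17.5,"grip":1},{"offset":[-0.38,-0.227,0],"spin":-17.5,"grip":1},{"offset":[-0.5198,-0.6588,0.07],"spin":-17.5,"grip":1},{"offset":[-0.5198,-0.6588,0.07],"spin":-17.5,"grip":1},{"offset":[-0.5198,-0.6588,0.07],"spin":-17.5,"grip":1},{"offset":[-0.5198,-0.6588,0.07],"spin":-17.5,"grip":1},{"offset":[-0.5198,-0.6588,0.07],"spin":-17.5,"grip":1},{"offset":[-0.5198,-0.6588,0.07],"spin":-17.5,"grip":1},{"offset":[-0.5198,-0.6588,0.07],"spin":-17.5,"grip":1},{"offset":[-0.5198,-0.6588,0.07],"spin":-17.5,"grip":1},{"offset":[-0.5198,-0.6588,0.07],"spin":-17.5,"grip":1},{"offset":[-0.5198,-0.6588,0.07],"spin":-17.5,"grip":1},{"offset":[-0.5198,-0.6588,0.07],"spin":-17.5,"grip":1}]'
python3 - <<'E'
from h import *
o=ctrl.get_obs();print(o['eef_pos'],o['q'],o['time_s'],o['wrist_force']);print(*off([.4858,-.2029,.2442]))
b=shot('top','t3.png');a=shot('scene','s3.png')
E
```

```text
time_s: 3.75
eef_pos: [0.4859, -0.2017, 0.3349]
eef_rot: [0.0, -0.036, 0.999, 0.0]
wrist_force: [-0.6, -0.1, -0.3]
opening: 1.005
[ 0.48592293 -0.20166369  0.33493941] [-6.19263280e-01  1.47362452e-01  1.79487435e+00  2.27645406e-04
  1.19921103e+00 -2.26131998e+00] 3.75 [-0.6274868  -0.07023193 -0.32570251]
[ 0.23 -1.23 90.74] [[-9.975e-01 -7.110e-02  2.000e-04]
 [-7.110e-02  9.975e-01  1.000e-04]
 [-2.000e-04  1.000e-04 -1.000e+00]]
```

View pics/s3.png

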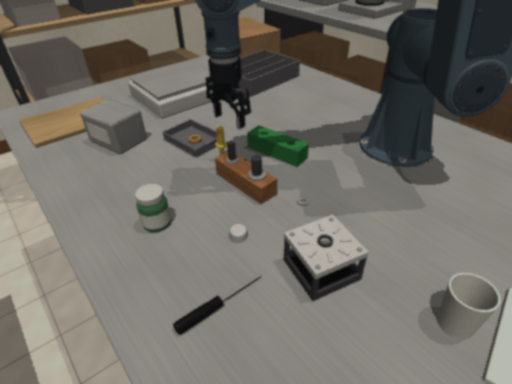

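```bash
python3 -m handwheel '[{"offset":[0,-0.001,0.04],"spin":0,"grip":1},{"offset":[0,-0.001,0.089],"spin":0,"grip":1},{"offset":[0,-0.001,0.089],"spin":0,"grip":1},{"offset":[0,-0.001,0.089],"spin":0,"grip":1},{"offset":[0,-0.001,0.089],"spin":0,"grip":0},{"offset":[0,-0.001,0.089],"spin":0,"grip":0},{"offset":[0,-0.001,0.089],"spin":0,"grip":0},{"offset":[0,-0.001,0.089],"spin":0,"grip":0},{"offset":[0,-0.001,0.089],"spin":0,"grip":0},{"offset":[0,-0.001,0.089],"spin":0,"grip":0},{"offset":[0,-0.001,0.089],"spin":0,"grip":0}]'
python3 - <<'E'
from h import *
a=shot('scene','s4.png');cv2.imwrite('pics/s4a.png',cv2.resize(a['color'][60:205,180:330],None,fx=5,fy=4,interpolation=2)[:,:,::-1])
E
```

```text
time_s: 5.22
eef_pos: [0.4861, -0.204, 0.2463]
eef_rot: [0.0, -0.035, 0.999, -0.0]
wrist_force: [-1.0, 1.5, 5.5]
opening: 0.206
```

View pics/s4a.png

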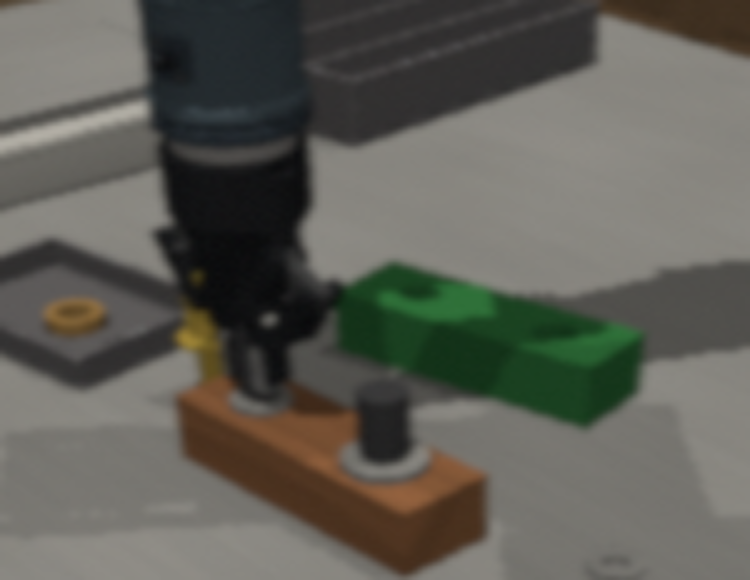

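```bash
python3 -m handwheel '[{"offset":[0,0,-0.05],"spin":0,"grip":0},{"offset":[0,0,-0.11],"spin":0,"grip":0},{"offset":[-0.0815,0.3924,-0.12],"spin":0,"grip":0},{"offset":[-0.0815,0.3924,-0.12],"spin":0,"grip":0},{"offset":[-0.0815,0.3924,-0.12],"spin":0,"grip":0},{"offset":[-0.0815,0.3924,-0.12],"spin":0,"grip":0},{"offset":[-0.0815,0.3924,-0.12],"spin":0,"grip":0},{"offset":[-0.0815,0.3924,-0.12],"spin":0,"grip":0},{"offset":[-0.0815,0.3924,-0.12],"spin":0,"grip":0},{"offset":[-0.0815,0.3924,-0.12],"spin":0,"grip":0},{"offset":[-0.0815,0.3924,-0.12],"spin":0,"grip":0},{"offset":[-0.0815,0.3924,-0.12],"spin":0,"grip":0}]'
python3 - <<'E'
from h import *
o=ctrl.get_obs();print(o['eef_pos'],o['wrist_force'],o['torque'],*off([.5399,.1932,o['eef_pos'][2]]))
b=shot('top','t5.png');a=shot('scene','s5.png');cv2.imwrite('pics/s5a.png',cv2.resize(a['color'][120:300,260:400],None,fx=4,fy=3.3,interpolation=2)[:,:,::-1])
cv2.imwrite('pics/t5a.png',cv2.resize(b['color'][140:270,70:230],None,fx=4,fy=4,interpolation=2)[:,:,::-1])
x=o['eef_pos'];print(proj(a,x-[0,0,.2403]),proj(a,x-[0,0,.1923]),proj(a,[.5399,.1932,.092]))
E
```

```text
time_s: 6.78
eef_pos: [0.5399, 0.1921, 0.3654]
eef_rot: [-0.0, -0.034, 0.999, -0.0]
wrist_force: [-0.1, 0.1, -3.2]
opening: 0.204
[0.53988828 0.19208306 0.36535524] [-0.10058115  0.08446575 -3.18360509] [-0.04130865  0.00493617 -0.06599167] [-0.09  1.11 -0.  ] [[-9.977e-01 -6.810e-02 -7.000e-04]
 [-6.810e-02  9.977e-01 -4.000e-04]
 [ 7.000e-04 -3.000e-04 -1.000e+00]]
[326.04376199 227.61665597] [328.58830047 209.03472109] [324.82690351 239.81754907]
```

View pics/s5a.png

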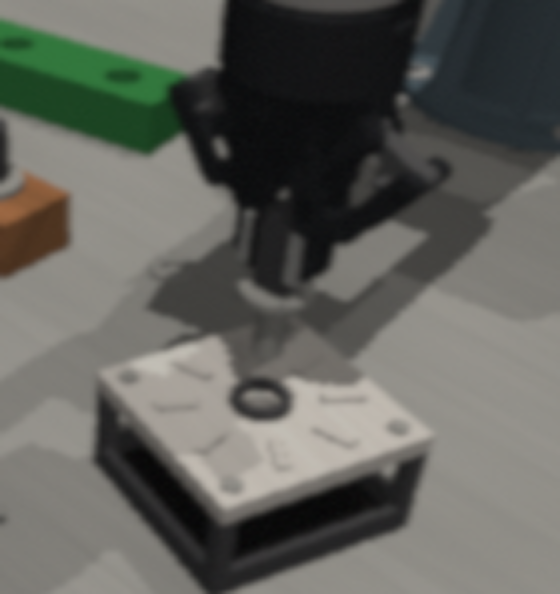

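View pics/t5a.png

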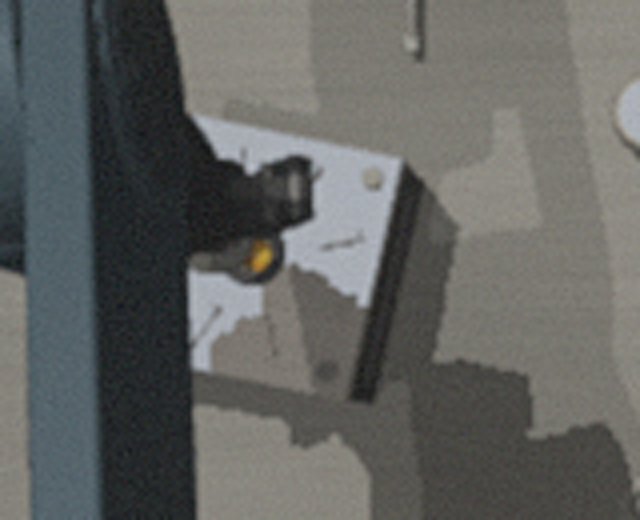

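```bash
python3 -m handwheel '[{"offset":[0,0.0011,0.01],"spin":0,"grip":0},{"offset":[0,0.0011,0.019],"spin":0,"grip":0},{"offset":[0,0.0011,0.021],"spin":0,"grip":0},{"offset":[0,0.0011,0.022],"spin":0,"grip":0},{"offset":[0,0.0011,0.023],"spin":0,"grip":0},{"offset":[0,0.0011,0.023],"spin":0,"grip":0}]'
python3 - <<'E'
from h import *
o=ctrl.get_obs();print(o['eef_pos'],o['wrist_force'],o['torque'],o['eef_pos'][2]-.2403)
E
```

```text
time_s: 7.62
eef_pos: [0.5399, 0.1944, 0.3429]
eef_rot: [0.0, -0.035, 0.999, 0.0]
wrist_force: [-0.6, 0.1, -2.4]
opening: 0.203
[0.53989327 0.19436719 0.34287865] [-0.56818979  0.09702659 -2.38839302] [ 0.03198021 -0.04010627 -0.02263543] 0.10257865324121856
```

```bash
python3 -m handwheel '[{"offset":[0,-0.001,0.001],"spin":0,"grip":0},{"offset":[0,-0.001,0.002],"spin":0,"grip":0},{"offset":[0,-0.001,0.003],"spin":0,"grip":0},{"offset":[0,-0.001,0.004],"spin":0,"grip":0},{"offset":[0,-0.001,0.005],"spin":0,"grip":0}]'
python3 -m handwheel '[{"offset":[0,0,0.001],"spin":0,"grip":0},{"offset":[0,0,0.002],"spin":0,"grip":0},{"offset":[0,0,0.003],"spin":0,"grip":0},{"offset":[0,0,0.004],"spin":0,"grip":0}]'
```

```text
time_s: 8.25
eef_pos: [0.5399, 0.1933, 0.3376]
eef_rot: [-0.0, -0.035, 0.999, -0.0]
wrist_force: [-0.3, 0.5, -2.4]
opening: 0.203
time_s: 8.75
eef_pos: [0.5399, 0.1933, 0.3336]
eef_rot: [-0.0, -0.035, 0.999, 0.0]
wrist_force: [-0.3, 0.1, -1.9]
opening: 0.204
```

```bash
for i in 1 ; do python3 -m handwheel '[{"offset":[0,0,0.001],"spin":0,"grip":0},{"offset":[0,0,0.002],"spin":0,"grip":0},{"offset":[0,0,0.003],"spin":0,"grip":0},{"offset":[0,0,0.004],"spin":0,"grip":0}]';done
python3 -m handwheel '[{"offset":[0,0,0.001],"spin":0,"grip":0},{"offset":[0,0,0.002],"spin":0,"grip":0},{"offset":[0,0,0.003],"spin":0,"grip":0}]'
```

```text
time_s: 9.25
eef_pos: [0.5399, 0.1933, 0.3296]
eef_rot: [-0.0, -0.035, 0.999, 0.0]
wrist_force: [-0.1, 0.6, -2.2]
opening: 0.204
time_s: 9.62
eef_pos: [0.5399, 0.1933, 0.3266]
eef_rot: [-0.0, -0.035, 0.999, 0.0]
wrist_force: [-0.0, -0.4, -3.3]
opening: 0.204
```

```bash
python3 -m handwheel '[{"offset":[0,0,0.001],"spin":0,"grip":0},{"offset":[0,0,0.002],"spin":0,"grip":0},{"offset":[0,0,0.003],"spin":0,"grip":0}]'
python3 -m handwheel '[{"offset":[0,0,0.001],"spin":0,"grip":0},{"offset":[0,0,0.002],"spin":0,"grip":0},{"offset":[0,0,0.003],"spin":0,"grip":0}]'
python3 -m handwheel '[{"offset":[0,0,0.001],"spin":0,"grip":0},{"offset":[0,0,0.002],"spin":0,"grip":0},{"offset":[0,0,0.003],"spin":0,"grip":0}]'
```

```text
time_s: 10.0
eef_pos: [0.5399, 0.1933, 0.3236]
eef_rot: [0.0, -0.035, 0.999, -0.0]
wrist_force: [-0.2, 0.3, -2.8]
opening: 0.201
time_s: 10.38
eef_pos: [0.5399, 0.1933, 0.3206]
eef_rot: [0.0, -0.035, 0.999, 0.0]
wrist_force: [-1.2, 0.7, -2.2]
opening: 0.204
time_s: 10.75
eef_pos: [0.5399, 0.1933, 0.3176]
eef_rot: [-0.0, -0.035, 0.999, -0.0]
wrist_force: [0.4, 0.2, -2.8]
opening: 0.207
```

```bash
python3 -m handwheel '[{"offset":[0,0,0.001],"spin":0,"grip":0},{"offset":[0,0,0.002],"spin":0,"grip":0},{"offset":[0,0,0.003],"spin":0,"grip":0}]'
python3 -m handwheel '[{"offset":[0,0,0.001],"spin":0,"grip":0},{"offset":[0,0,0.002],"spin":0,"grip":0}]'
python3 -m handwheel '[{"offset":[0,0,0.001],"spin":0,"grip":0},{"offset":[0,0,0.002],"spin":0,"grip":0}]'
```

```text
time_s: 11.12
eef_pos: [0.5399, 0.1933, 0.3146]
eef_rot: [0.0, -0.035, 0.999, -0.0]
wrist_force: [0.2, -0.4, -2.1]
opening: 0.203
time_s: 11.38
eef_pos: [0.5399, 0.1933, 0.3126]
eef_rot: [0.0, -0.035, 0.999, 0.0]
wrist_force: [0.3, 0.1, -3.3]
opening: 0.209
time_s: 11.62
eef_pos: [0.5399, 0.1933, 0.3106]
eef_rot: [-0.0, -0.035, 0.999, -0.0]
wrist_force: [1.2, 0.2, -2.3]
opening: 0.2
```

```bash

python3 -m handwheel '[{"offset":[0,0,0.001],"spin":0,"grip":0},{"offset":[0,0,0.002],"spin":0,"grip":0}]'
python3 -m handwheel '[{"offset":[0,0,0.001],"spin":0,"grip":0},{"offset":[0,0,0.002],"spin":0,"grip":0}]'
```

```text
time_s: 11.88
eef_pos: [0.5399, 0.1933, 0.3086]
eef_rot: [-0.0, -0.035, 0.999, -0.0]
wrist_force: [0.1, 0.7, -2.6]
opening: 0.203
time_s: 12.12
eef_pos: [0.5402, 0.1934, 0.3079]
eef_rot: [0.001, -0.035, 0.999, 0.0]
wrist_force: [-2.3, -0.4, 7.8]
opening: 0.201
```

```bash

python3 -m handwheel '[{"offset":[0,0,0.0005],"spin":0,"grip":0},{"offset":[0,0,0.001],"spin":0,"grip":0}]'
python3 -m handwheel '[{"offset":[0,0,0.0005],"spin":0,"grip":0},{"offset":[0,0,0.001],"spin":0,"grip":0}]'
```

```text
time_s: 12.38
eef_pos: [0.5403, 0.1934, 0.3073]
eef_rot: [0.001, -0.035, 0.999, 0.0]
wrist_force: [-2.4, -1.0, 8.2]
opening: 0.202
time_s: 12.62
eef_pos: [0.5404, 0.1934, 0.3064]
eef_rot: [0.001, -0.035, 0.999, 0.0]
wrist_force: [-2.1, -0.6, 8.0]
opening: 0.203
```

```bash
python3 - <<'E'
from h import *
a=shot('scene','s6.png');cv2.imwrite('pics/s6a.png',cv2.resize(a['color'][120:300,260:400],None,fx=4,fy=3.3,interpolation=2)[:,:,::-1])
E
```

```text
(no output)
```

View pics/s6a.png

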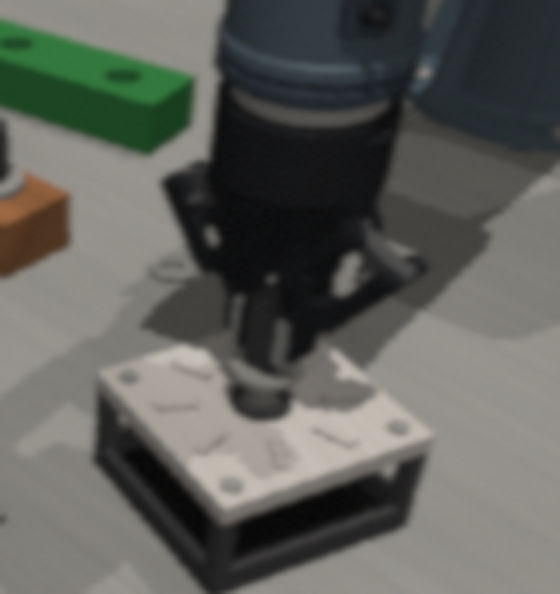

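```bash

python3 -m handwheel '[{"offset":[0,0,0.001],"spin":0,"grip":0},{"offset":[0,0,0.002],"spin":0,"grip":0},{"offset":[0,0,0.003],"spin":0,"grip":0},{"offset":[0,0,0.004],"spin":0,"grip":0}]'
python3 -m handwheel '[{"offset":[0,0,0.001],"spin":0,"grip":0},{"offset":[0,0,0.002],"spin":0,"grip":0},{"offset":[0,0,0.003],"spin":0,"grip":0},{"offset":[0,0,0.004],"spin":0,"grip":0}]'
```

```text
time_s: 13.18
eef_pos: [0.5404, 0.1935, 0.3024]
eef_rot: [0.001, -0.035, 0.999, 0.0]
wrist_force: [-1.7, 1.2, 6.9]
opening: 0.204
time_s: 13.68
eef_pos: [0.5404, 0.1935, 0.2983]
eef_rot: [0.001, -0.035, 0.999, 0.0]
wrist_force: [-1.7, -0.6, 6.8]
opening: 0.208
```

```bash

python3 -m handwheel '[{"offset":[0,0,0.001],"spin":0,"grip":0},{"offset":[0,0,0.002],"spin":0,"grip":0},{"offset":[0,0,0.003],"spin":0,"grip":0}]'
python3 -m handwheel '[{"offset":[0,0,0.001],"spin":0,"grip":0},{"offset":[0,0,0.002],"spin":0,"grip":0}]'
python3 -m handwheel '[{"offset":[0,0,0.001],"spin":0,"grip":0},{"offset":[0,0,0.0015],"spin":0,"grip":0}]'
```

```text
time_s: 14.05
eef_pos: [0.5404, 0.1935, 0.2952]
eef_rot: [0.001, -0.035, 0.999, 0.0]
wrist_force: [-2.1, 0.5, 6.2]
opening: 0.204
time_s: 14.3
eef_pos: [0.5404, 0.1935, 0.2931]
eef_rot: [0.001, -0.035, 0.999, 0.0]
wrist_force: [-2.6, -0.2, 6.8]
opening: 0.204
time_s: 14.55
eef_pos: [0.5401, 0.1934, 0.2909]
eef_rot: [0.001, -0.035, 0.999, 0.0]
wrist_force: [-0.3, 0.4, -1.9]
opening: 0.202
```

```bash

python3 -m handwheel '[{"offset":[0,0,0.0005],"spin":0,"grip":0},{"offset":[0,0,0.001],"spin":0,"grip":0}]'
python3 -m handwheel '[{"offset":[0,0,0.0005],"spin":0,"grip":0},{"offset":[0,0,0.001],"spin":0,"grip":0}]'
python3 -m handwheel '[{"offset":[0,0,0.0005],"spin":0,"grip":0},{"offset":[0,0,0.001],"spin":0,"grip":0}]'
```

```text
time_s: 14.8
eef_pos: [0.5397, 0.1933, 0.2887]
eef_rot: [-0.0, -0.035, 0.999, -0.0]
wrist_force: [-0.2, -0.5, -1.2]
opening: 0.201
time_s: 15.05
eef_pos: [0.5399, 0.1933, 0.288]
eef_rot: [-0.0, -0.035, 0.999, -0.0]
wrist_force: [0.4, 0.1, -1.4]
opening: 0.205
time_s: 15.3
eef_pos: [0.5399, 0.1933, 0.2872]
eef_rot: [0.0, -0.035, 0.999, 0.0]
wrist_force: [0.7, -0.6, -2.6]
opening: 0.208
```

```bash

python3 -m handwheel '[{"offset":[0,0,0.0005],"spin":0,"grip":0},{"offset":[0,0,0.001],"spin":0,"grip":0}]'
python3 -m handwheel '[{"offset":[0,0,0.0005],"spin":0,"grip":0},{"offset":[0,0,0.001],"spin":0,"grip":0}]'
python3 -m handwheel '[{"offset":[0,0,0.0005],"spin":0,"grip":0},{"offset":[0,0,0.001],"spin":0,"grip":0}]'
```

```text
time_s: 15.55
eef_pos: [0.5399, 0.1933, 0.2862]
eef_rot: [0.0, -0.035, 0.999, -0.0]
wrist_force: [-0.6, 0.1, -2.5]
opening: 0.207
time_s: 15.8
eef_pos: [0.54, 0.1934, 0.2861]
eef_rot: [0.0, -0.035, 0.999, -0.0]
wrist_force: [-4.8, -0.5, 8.1]
opening: 0.199
time_s: 16.05
eef_pos: [0.5401, 0.1934, 0.286]
eef_rot: [0.0, -0.035, 0.999, -0.0]
wrist_force: [-8.4, -1.7, 14.7]
opening: 0.203
```

```bash

python3 -m handwheel '[{"offset":[0.0003,0,-0.0003],"spin":0,"grip":0},{"offset":[0.0003,0,-0.0003],"spin":0,"grip":0},{"offset":[0.0003,0,-0.0003],"spin":0,"grip":0}]'
python3 -m handwheel '[{"offset":[0,0,0],"spin":0,"grip":0},{"offset":[0,0,0],"spin":0,"grip":0},{"offset":[0,0,0],"spin":0,"grip":0}]'
python3 - <<'E'
from h import *
o=ctrl.get_obs();print(o['wrist_force'],o['torque'],o['time_s'])
a=shot('scene','s7.png');cv2.imwrite('pics/s7a.png',cv2.resize(a['color'][120:300,260:400],None,fx=4,fy=3.3,interpolation=2)[:,:,::-1])
E
```

```text
time_s: 16.42
eef_pos: [0.5399, 0.1934, 0.2861]
eef_rot: [0.001, -0.035, 0.999, -0.0]
wrist_force: [-3.8, -2.1, 9.3]
opening: 0.207
time_s: 16.8
eef_pos: [0.5399, 0.1934, 0.2861]
eef_rot: [0.001, -0.035, 0.999, -0.0]
wrist_force: [-4.8, -0.7, 8.9]
opening: 0.201
[-4.83974449 -0.72106938  8.91126418] [-0.22121856  0.81539241 -0.01947165] 16.8
```

View pics/s7a.png

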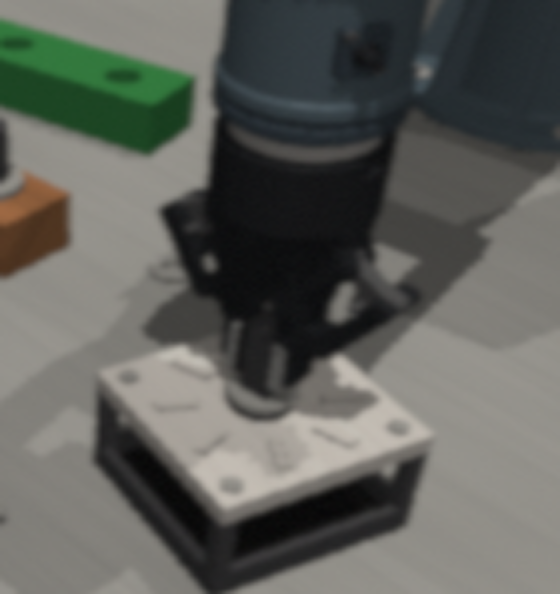

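```bash

python3 -m handwheel '[{"offset":[0,0,0.0002],"spin":0,"grip":0},{"offset":[0,0,0.0003],"spin":0,"grip":0},{"offset":[0,0,0.0003],"spin":0,"grip":0},{"offset":[0,0,0.0003],"spin":0,"grip":0}]'
python3 -m handwheel '[{"offset":[0,0,0],"spin":0,"grip":0},{"offset":[0,0,0],"spin":0,"grip":0},{"offset":[0,0,0],"spin":0,"grip":0}]'
```

```text
time_s: 17.35
eef_pos: [0.5399, 0.1934, 0.2861]
eef_rot: [0.001, -0.035, 0.999, -0.0]
wrist_force: [-5.6, -2.0, 11.9]
opening: 0.204
time_s: 17.73
eef_pos: [0.5399, 0.1934, 0.2861]
eef_rot: [0.001, -0.035, 0.999, -0.0]
wrist_force: [-5.8, -1.5, 11.2]
opening: 0.204
```

```bash

python3 -m handwheel '[{"offset":[0,0,-0.003],"spin":0,"grip":0},{"offset":[0,0,-0.008],"spin":0,"grip":0},{"offset":[0,0,-0.018],"spin":0,"grip":0},{"offset":[0,0,-0.03],"spin":0,"grip":0},{"offset":[0,0,-0.05],"spin":0,"grip":0},{"offset":[0,0,-0.08],"spin":0,"grip":0},{"offset":[0,0,-0.08],"spin":0,"grip":0},{"offset":[0,0,-0.08],"spin":0,"grip":0}]'
python3 - <<'E'
from h import *
o=ctrl.get_obs();print(o['wrist_force'],*off([.4853,-.2027,.365]))
a=shot('scene','s8.png');cv2.imwrite('pics/s8a.png',cv2.resize(a['color'][120:300,260:400],None,fx=4,fy=3.3,interpolation=2)[:,:,::-1])
x=o['eef_pos'];print(proj(a,x-[0,0,.2403]),proj(a,x-[0,0,.1923]))
E
```

```text
time_s: 18.73
eef_pos: [0.5393, 0.1933, 0.3635]
eef_rot: [-0.0, -0.035, 0.999, -0.0]
wrist_force: [-0.2, -0.1, -3.6]
opening: 0.207
[-0.23059312 -0.12338936 -3.55942596] [  81.39 -391.23   -1.39] [[-9.976e-01 -6.960e-02 -7.000e-04]
 [-6.960e-02  9.976e-01 -1.000e-04]
 [ 7.000e-04 -1.000e-04 -1.000e+00]]
[326.62079652 228.47499885] [329.18873353 209.95272627]
```

View pics/s8a.png

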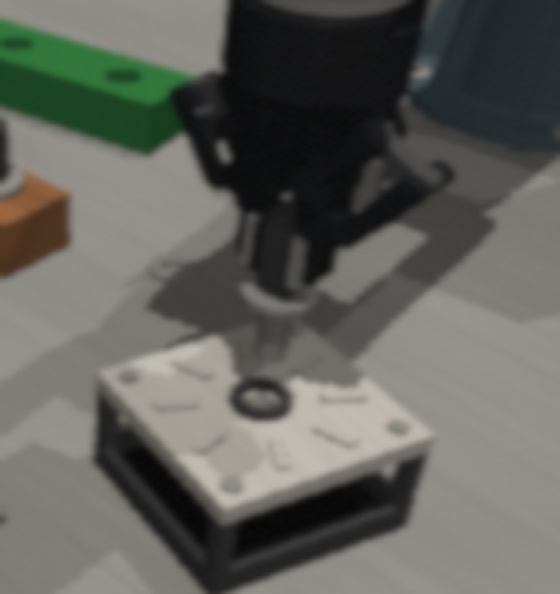

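```bash

python3 -m handwheel '[{"offset":[0.01,-0.05,-0.04],"spin":0,"grip":0},{"offset":[0.0814,-0.3912,-0.04],"spin":0,"grip":0},{"offset":[0.0814,-0.3912,-0.04],"spin":0,"grip":0},{"offset":[0.0814,-0.3912,-0.04],"spin":0,"grip":0},{"offset":[0.0814,-0.3912,-0.04],"spin":0,"grip":0},{"offset":[0.0814,-0.3912,-0.04],"spin":0,"grip":0},{"offset":[0.0814,-0.3912,-0.04],"spin":0,"grip":0},{"offset":[0.0814,-0.3912,-0.04],"spin":0,"grip":0},{"offset":[0.0814,-0.3912,-0.04],"spin":0,"grip":0},{"offset":[0.0814,-0.3912,0],"spin":0,"grip":0},{"offset":[0.0814,-0.3912,0.02],"spin":0,"grip":0},{"offset":[0.0814,-0.3912,0.02],"spin":0,"grip":0},{"offset":[0.0814,-0.3912,0.02],"spin":0,"grip":0}]'
python3 - <<'E'
from h import *
o=ctrl.get_obs();print(o['wrist_force'],*off([.4853,-.2027,.2463]))
a=shot('scene','s9.png');cv2.imwrite('pics/s9a.png',cv2.resize(a['color'][70:205,180:310],None,fx=5,fy=4.3,interpolation=2)[:,:,::-1])
b=shot('top','t9.png');cv2.imwrite('pics/t9a.png',cv2.resize(b['color'][185:275,240:400],None,fx=5,fy=5,interpolation=2)[:,:,::-1])
cv2.imwrite('pics/t9b.png',cv2.resize(b['color'][160:245,90:180],None,fx=6,fy=6,interpolation=2)[:,:,::-1])
E
```

```text
time_s: 20.4
eef_pos: [0.4861, -0.202, 0.345]
eef_rot: [0.0, -0.035, 0.999, -0.0]
wrist_force: [0.0, -0.2, -1.8]
opening: 0.207
[ 0.00956819 -0.17280666 -1.78962713] [ 0.98 -0.62 98.75] [[-9.975e-01 -7.090e-02  9.000e-04]
 [-7.090e-02  9.975e-01 -5.000e-04]
 [-9.000e-04 -6.000e-04 -1.000e+00]]
```

View pics/s9a.png

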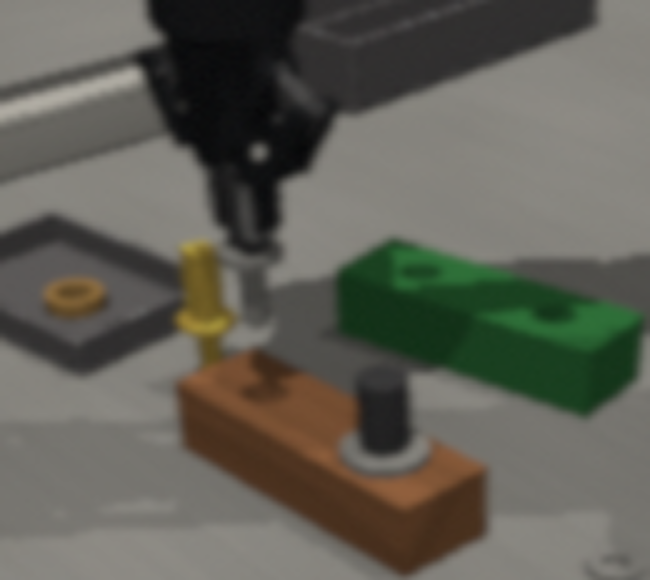

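View pics/t9a.png

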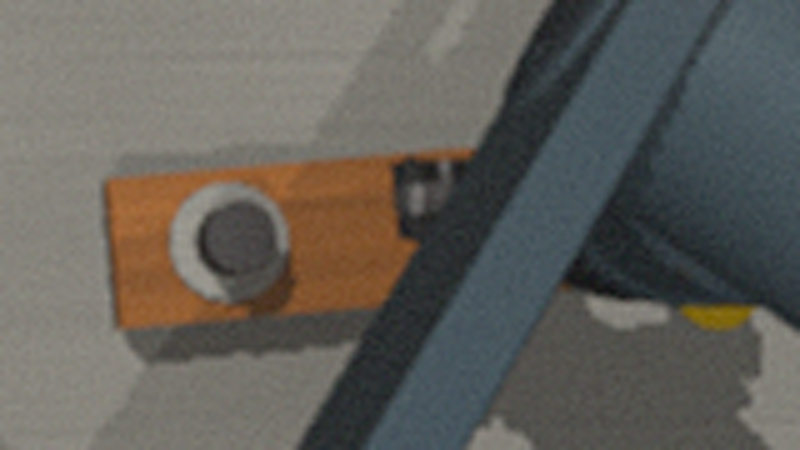

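View pics/t9b.png

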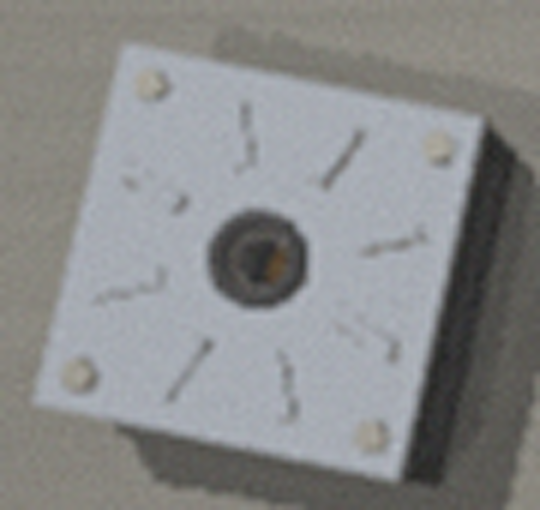

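```bash

python3 -m handwheel '[{"offset":[0.001,-0.0005,0.015],"spin":0,"grip":0},{"offset":[0.001,-0.0005,0.03],"spin":0,"grip":0},{"offset":[0.001,-0.0005,0.038],"spin":0,"grip":0},{"offset":[0.001,-0.0005,0.044],"spin":0,"grip":0},{"offset":[0.001,-0.0005,0.044],"spin":0,"grip":0}]'
python3 - <<'E'
from h import *
a=shot('scene','s10.png');print(atz(a,[232.4,160.2],.054),[ (r['uv'],r['confidence'],atz(a,r['uv'],.054)) for r in landmark_of(a,'rack_a')])
cv2.imwrite('pics/s10a.png',cv2.resize(a['color'][100:190,190:280],None,fx=6,fy=6,interpolation=2)[:,:,::-1])
E
```

```text
time_s: 21.12
eef_pos: [0.4845, -0.2031, 0.2996]
eef_rot: [-0.0, -0.035, 0.999, 0.0]
wrist_force: [0.0, -0.4, -2.4]
opening: 0.204
[ 0.48410537 -0.20416568  0.054     ] [([234.8, 161.7], 0.94, array([ 0.48336207, -0.19376054,  0.054     ])), ([288.4, 144.1], 0.65, array([ 0.30829291, -0.16525446,  0.054     ])), ([258.8, 176.7], 0.6, array([ 0.47638599, -0.09610453,  0.054     ])), ([267.8, 132.8], 0.56, array([ 0.31170172, -0.2560325 ,  0.054     ]))]
```

View pics/s10a.png

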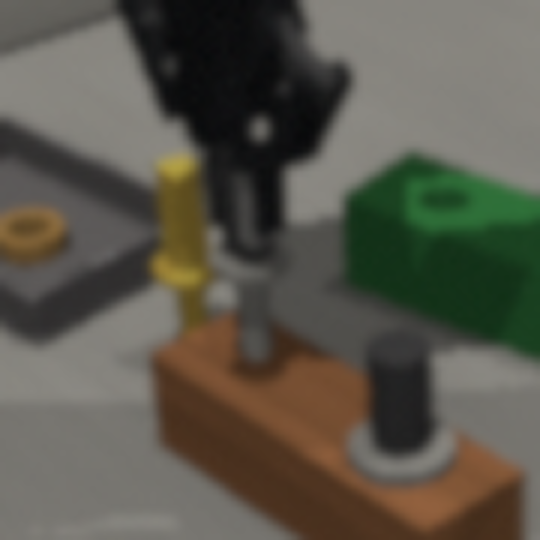

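Tip is over the hole (about crop pixel 255,365) and aligned. Lowering carefully.

```bash

python3 -m handwheel '[{"offset":[0,0.0005,0.003],"spin":0,"grip":0},{"offset":[0,0.0005,0.006],"spin":0,"grip":0},{"offset":[0,0.0005,0.008],"spin":0,"grip":0},{"offset":[0,0.0005,0.01],"spin":0,"grip":0}]'
python3 -m handwheel '[{"offset":[0,0,0.003],"spin":0,"grip":0},{"offset":[0,0,0.006],"spin":0,"grip":0},{"offset":[0,0,0.008],"spin":0,"grip":0}]'
python3 -m handwheel '[{"offset":[0,0,0.005],"spin":0,"grip":0},{"offset":[0,0,0.01],"spin":0,"grip":0},{"offset":[0,0,0.015],"spin":0,"grip":0}]'
```

```text
time_s: 21.72
eef_pos: [0.4846, -0.2027, 0.29]
eef_rot: [-0.0, -0.035, 0.999, 0.0]
wrist_force: [0.1, 0.1, -2.6]
opening: 0.208
time_s: 22.1
eef_pos: [0.4846, -0.2027, 0.2819]
eef_rot: [-0.0, -0.035, 0.999, 0.0]
wrist_force: [0.2, -0.4, -2.4]
opening: 0.207
time_s: 22.48
eef_pos: [0.4846, -0.2026, 0.2668]
eef_rot: [-0.0, -0.035, 0.999, 0.0]
wrist_force: [-0.9, 0.7, -2.2]
opening: 0.198
```

Collar should seat near TCP z ≈ 0.2463.

```bash

python3 -m handwheel '[{"offset":[0,0,0.006],"spin":0,"grip":0},{"offset":[0,0,0.012],"spin":0,"grip":0},{"offset":[0,0,0.016],"spin":0,"grip":0},{"offset":[0,0,0.018],"spin":0,"grip":0}]'
python3 -m handwheel '[{"offset":[0,0,0.001],"spin":0,"grip":0},{"offset":[0,0,0.002],"spin":0,"grip":0}]'
python3 -m handwheel '[{"offset":[0,0,0.0005],"spin":0,"grip":0},{"offset":[0,0,0.0005],"spin":0,"grip":0}]'
```

```text
time_s: 22.98
eef_pos: [0.4846, -0.2026, 0.2488]
eef_rot: [-0.0, -0.035, 0.999, 0.0]
wrist_force: [0.4, 0.7, -2.6]
opening: 0.204
time_s: 23.22
eef_pos: [0.4847, -0.2028, 0.2473]
eef_rot: [0.0, -0.035, 0.999, -0.0]
wrist_force: [-0.2, 0.6, -2.1]
opening: 0.204
time_s: 23.48
eef_pos: [0.4846, -0.2027, 0.2468]
eef_rot: [0.0, -0.035, 0.999, -0.0]
wrist_force: [-0.7, 0.2, -2.1]
opening: 0.201
```

```bash

python3 -m handwheel '[{"offset":[0,0,0.0005],"spin":0,"grip":0},{"offset":[0,0,0.001],"spin":0,"grip":0},{"offset":[0,0,0.001],"spin":0,"grip":0}]'
```

```text
time_s: 23.85
eef_pos: [0.4847, -0.2027, 0.2463]
eef_rot: [0.0, -0.035, 0.999, -0.0]
wrist_force: [-3.4, 2.1, 5.4]
opening: 0.208
```

```bash

python3 -m handwheel '[{"offset":[0,0,-0.0005],"spin":0,"grip":0},{"offset":[0,0,-0.0005],"spin":0,"grip":1},{"offset":[0,0,-0.0005],"spin":0,"grip":1},{"offset":[0,0,-0.0005],"spin":0,"grip":1},{"offset":[0,0,-0.0005],"spin":0,"grip":1},{"offset":[0,0,-0.0005],"spin":0,"grip":1},{"offset":[0,0,-0.0005],"spin":0,"grip":1}]'
python3 -m handwheel '[{"offset":[0,0,-0.02],"spin":0,"grip":1},{"offset":[0,0,-0.06],"spin":0,"grip":1},{"offset":[0,0,-0.12],"spin":0,"grip":1},{"offset":[0.1,0.3,-0.15],"spin":0,"grip":1},{"offset":[0.1,0.3,-0.15],"spin":0,"grip":1},{"offset":[0.1,0.3,-0.15],"spin":0,"grip":1},{"offset":[0.1,0.3,-0.15],"spin":0,"grip":1},{"offset":[0.1,0.3,-0.15],"spin":0,"grip":1},{"offset":[0.1,0.3,-0.15],"spin":0,"grip":1},{"offset":[0.1,0.3,-0.15],"spin":0,"grip":1}]'
python3 - <<'E'
from h import *
f=lambda u,s,o:(np.array(u)+.5)/s-.5+np.array(o)
a=shot('scene','s11.png');cv2.imwrite('pics/s11a.png',cv2.resize(a['color'][120:300,190:380],None,fx=4,fy=3.3,interpolation=2)[:,:,::-1])
b=shot('top','t11.png');cv2.imwrite('pics/t11a.png',cv2.resize(b['color'][195:265,250:400],None,fx=5,fy=5,interpolation=2)[:,:,::-1])
E
```

```text
time_s: 24.72
eef_pos: [0.4846, -0.2027, 0.2462]
eef_rot: [0.0, -0.035, 0.999, 0.0]
wrist_force: [0.1, -0.4, 1.0]
opening: 0.995
time_s: 25.98
eef_pos: [0.364, 0.0898, 0.3964]
eef_rot: [0.0, -0.036, 0.999, -0.0]
wrist_force: [-0.6, -0.4, -0.0]
opening: 0.999
```

View pics/s11a.png

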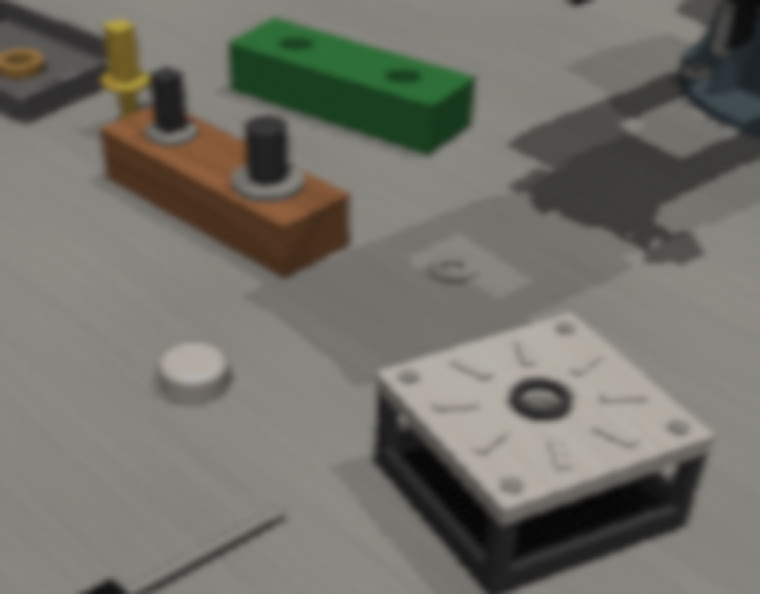

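View pics/t11a.png

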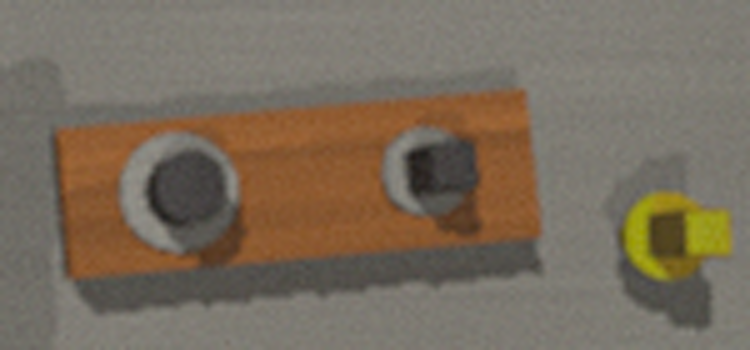

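View pics/t11.png

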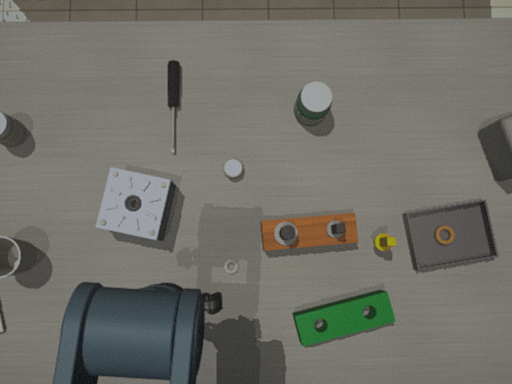

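```bash
python3 - <<'E'
from h import *
b=cams.camera('top');a=cams.camera('scene');k=lambda c:cv2.resize(np.clip(c.astype(float)*2.5,0,255).astype('uint8'),(400,400),interpolation=2)
cv2.imwrite('pics/f.png',np.hstack([k(b['color'][185:222,115:152]),k(a['color'][235:300,280:370])])[:,:,::-1])
E
```

```text
(no output)
```

View pics/f.png

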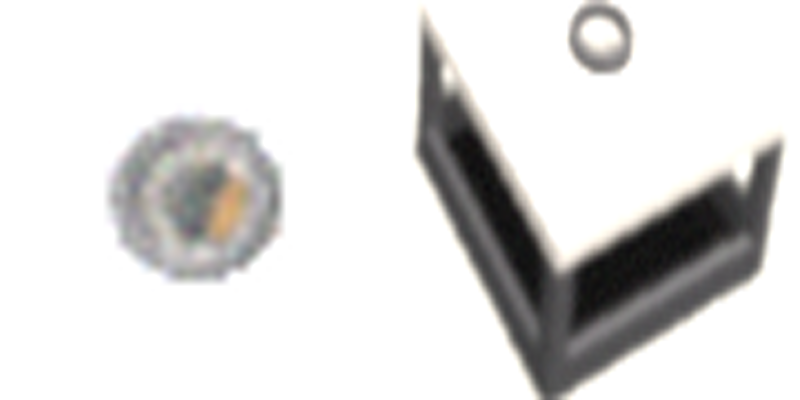

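```bash
python3 -c "
from bench import ctrl
print(ctrl.hand_in())"
```

```text
the job is handed in; nothing more can be done
None
```

I pressed the plug out with the thin drift, stood the drift back in its own hole in the block, and handed the job in at about 26 s.

- **Pressing the plug:** the drift went in without touching the sides, and the plug slid steadily at about 9–11 N. The force fell away when the drift's tip was about 36 mm below the top face, which is where the plug should come free.
- **Bearing on the stop ring:** the collar met the ring, which stands about 6 mm proud. I held it there for roughly 0.75 s at about 14 N straight down, with about 6 N sideways. The highest force I read at any point was about 19 N, in total on the collar, just after it met the ring. I only read the force at the end of each move, so a brief peak in between could have been missed.
- **Final pictures:** the drift is upright with its collar on the block, and the arm is clear of everything. The thick drift, jar, washer, screwdriver and the look-alikes appear where they were at the start; I compared these by eye, not by measurement.
- **Plug in the tray:** I could not see the tray directly. That the plug is in it rests on the force falling away and on bronze showing much deeper through the bore.

No check failed. The plug was met about 20 mm below my estimated top face, against the 14–19 mm stated, which fits an error of about 1 mm in my height estimate.

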